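# Push the board out over the step's edge

## Task

Push the small cutting board along the low wooden step until its end sticks out 60 mm (about a third of its length) over the step's left edge, square to that edge, so that the next person can take hold of it from below. Only push or drag it with the fingers: do not press hard on it, grip it, tip it, lift it or let it drop off the step. Leave the pens, cups, tape, jar and wipes where they are.

Things in the scene. Friction and masses are not known exactly. Their poses are not given: they have to be found in the camera images.
- board: small plain tan cutting board, 190 mm long (its y axis) x 115 mm wide (its x axis) x 12 mm thick, loose, about 0.2 kg, lying flat on the step; origin at the centre of its underside. At the start it lies wholly on the step, turned up to about 12 degrees either way from square.
- board_lead (a point): the middle of the board's left end (the end that shall stick out), half-way up its thickness; 95 mm from the board's centre along its y axis. The opposite (right) end is 190 mm behind it.
- step_edge (a point): middle of the left edge of the low dark wooden step's top. The step is fixed to the table; its top is 260 mm (x) x 280 mm (y) and is flat and level, 40 mm above the table, with no lips. The point's y axis points straight out over the left edge (roughly world +y, the robot's left, up to 15 degrees off), its x axis runs along that edge, away from the robot. The step top reaches 280 mm back along -y and 130 mm to each side along x; below the edge the table is 40 mm down.
- marker: the black-and-white marker pen lying on the step, on the side nearer the robot, parallel to the board's path; 17 x 130 x 20 mm. Bystander. Origin at the centre of its underside.
- tape_roll: roll of packing tape lying flat on the table left of the step, 83 mm across, 24 mm high. Bystander. Origin at the centre of its underside.
- round_cup: filled clear plastic cup on the table behind the step, 113 mm across, 52 mm high. Bystander. Origin at the centre of its underside.
- empty_cup: empty clear plastic cup on the table left of the step, 113 mm across, 52 mm high. Bystander. Origin at the centre of its underside.
- jar: small upright spice jar on the table left of and behind the step, 45 mm across, 106 mm high. Bystander. Origin at the centre of its underside.
- wipes_pack: flat pack of wipes on the table right of the step, 236 x 106 x 28 mm. Bystander. Origin at the centre of its underside.
- pen: short marker pen on the table, far left, 17 x 110 x 20 mm. Bystander. Origin at the centre of its underside.

How it is judged (in metres and radians):
At the end, for the whole second after the job is handed in: The board lies still and flat on the step, the middle of its left end 60 mm (within 12 mm) beyond the step's left edge, square to it within 0.12 rad (7 degrees), its centre within 90 mm of the step's middle line; all bystanders within 20 mm of where they stood (y of board_lead in the frame of step_edge between 0.048 and 0.072 m and angle between the y axis of board and the y axis of step_edge, either way round below 0.12 rad and angle between board's own z axis and vertical below 0.05 rad and height (world z) of board between 0.036 and 0.044 m and x of board in the frame of step_edge between -0.09 and 0.09 m and linear speed of board below 0.01 m/s and distance of each of marker, tape_roll, round_cup, empty_cup, jar, wipes_pack, pen from where it was at the start of the episode below 0.02 m); the robot touches nothing.
It fails at once if the board is lifted (its underside centre more than 10 mm above the step) or tipped by more than 0.2 rad (height (world z) of board above 0.05 m or angle between board's own z axis and vertical above 0.2 rad).
It fails at once if the board drops off the step (height (world z) of board below 0.03 m).
It fails at once if the board is squeezed or pressed with more than 40 N (contact force between the fingers and board above 40 N).
It fails at once if a bystander is moved by more than 20 mm (distance of any of marker, tape_roll, round_cup, empty_cup, jar, wipes_pack, pen from where it was at the start of the episode above 0.02 m).
It also fails if it takes over 38 s, if anything falls off the work surface, if the arm or the gripper's body presses on something with over 40 N, if the wrist force passes 120 N, or if a joint passes its speed limit or range.

## Robot

A 6-joint arm with a two-finger parallel gripper is mounted at the origin on a cart in front of the work surface, level with it; the furniture and walls round the work are solid. World frame = base frame: x ahead of the robot, y to its left, z up, the work surface at z = 0. Lengths are in mm, angles in rad, forces in N, time in s.
With the tool pointing down it reaches from about 375 to 825 mm from the base axis. Payload 5.5 kg.
Tool frame: the origin (TCP) lies midway between the tips of the shut fingers; the grasp point (between the pads) lies 19 mm behind it; z points along the fingers, y is the direction in which the jaws open and shut (so a half turn about z gives the same grasp; the last joint's range is limited). The gripper opens to 85 mm and grips with 20 to 120 N. Pads are 22 mm wide; open, the fingers measure 114 mm over their backs; the gripper's body (76 mm by 85 mm) begins 54 mm behind the grasp point. The pads swing forward as they close: fully open they stand 13 mm farther back than shut.
Start: joints at [1.26, 0.314, -0.047, 1.21, 0, 1.571], TCP at [183.489, 571.25, 231.299] pointing down, gripper open.
Joint ranges: [-2.67, 2.67], [-0.69, 1.73], [-1.03, 1.25], [-2.08, 2.16], [-1.42, 1.45], [-3.14, 3.14]. Speed limits (rad/s): [2.39, 2.39, 3.01, 3.14, 3.14, 3.14].

## Interface

Orientations are given as a unit quaternion [x, y, z, w].
In Python, from rig import bot gives the robot as it stands.
- The arm moves only by the tool step_arm, never from a script. Its argument "increments" is a list that holds one entry, the list of rows, each a list of 5 numbers: the closure, from 0 (fully open) to 1 (shut), then the shift along the tool's x, y, z in m, then the turn about the tool's z in degrees. A call has 1 to 20 rows; each row shifts and turns the commanded pose from where the row before left it, along the tool's axes as they then stand; what a row does not reach is not made up. A row lasts 1/12 s, in which the tool goes at most 41.7 mm and 7.16 degrees, less where a joint would pass 70% of its speed; a pose out of reach is approached as far as the arm can. A call with a gripper value outside its range is refused whole. The fingers move at their own pace and stop on an object; "squeeze" is the grip in N (left out, the last holds). Time passes only in rows, so rows that do not move let the fingers close. It gives the time, the measured TCP pose, the force and the opening at its end, in the units of the state.
- bot.state(): the state, without advancing time (a new reading comes with each control period).
- bot.grab_frame(name): name is "scene" or "side" or "wrist"; returns a dict with "frame" (480x640x3 uint8, red, green, blue), "intrinsics" (3x3 intrinsics, pixels), "view" (4x4, takes a point from world to camera coordinates). Camera axes: x right, y down, z forward; pixel columns grow to the right and rows downward; lengths in mm; the calibration is good to about 2 mm. A picture is of the moment at which its call begins. There is no depth.
- bot.hand_in(): hands the job in, once; it reports no verdict.
The state is a dict: "clock": time; "q": joint angles; "qvel": joint speeds; "tau": joint torques, N m; "tool_pos": TCP position; "tcp_rot": TCP orientation; "force": force on the tool from outside, world axes, zero at the start; "wrist_torque": the same for the moment, N m; "finger_gap": finger opening in mm.
Only numpy, scipy, OpenCV 4.12 (cv2) and the standard library are available. Lean on these libraries where they do the work, as an engineer would, in place of code of your own. Each camera call takes 0.05 s, during which the arm holds its last target.

## Working session

There is one attempt and no reset: what is moved stays moved. The work goes in short steps, Python scripts to look and compute and a tool call to move; the robot and the scene stay as the last step left them, time stands still between calls to the robot, and variables do not carry over. Pictures are saved under pics/ and viewed, and the job is handed in when it is done.

Besides the shell and the picture viewer there is one more tool, called after "Emit:" as name(argument=value, ...) on one line, values as JSON. step_arm: Moves the arm, as the interface text tells. Its arguments: {"type":"object","properties":{"increments":{"type":"array"},"squeeze":{"type":"number"}},"required":["increments"]}

```bash
mkdir -p pics
python3 - <<'E'
from rig import bot
import cv2,pickle
d={}
for n in("scene","side","wrist"):
    f=bot.grab_frame(n);d[n]=f;cv2.imwrite(f"pics/{n}0.png",f["frame"][:,:,::-1]);print(n,f["intrinsics"].tolist(),f["view"].round(3).tolist())
pickle.dump(d,open("f0.pkl","wb"));print(bot.state())
E
```

```text
scene [[572.6024306857712, 0.0, 318.2312174633445], [0.0, 572.6024306857712, 238.3133492607777], [0.0, 0.0, 1.0]] [[0.746, -0.666, 0.005, -415.712], [-0.489, -0.552, -0.676, 307.915], [0.453, 0.501, -0.737, 1062.318], [0.0, 0.0, 0.0, 1.0]]
side [[546.2193485046222, 0.0, 316.6217819734799], [0.0, 546.2193485046222, 236.87075043972794], [0.0, 0.0, 1.0]] [[-0.975, -0.221, -0.014, 571.537], [-0.098, 0.488, -0.867, 111.692], [0.198, -0.845, -0.497, 1322.936], [0.0, 0.0, 0.0, 1.0]]
wrist [[396.5827043650031, 0.0, 318.43917031477014], [0.0, 396.5827043650031, 235.82831648696654], [0.0, 0.0, 1.0]] [[0.306, 0.952, -0.002, -597.868], [0.918, -0.294, 0.265, -34.317], [0.252, -0.082, -0.964, 376.667], [0.0, 0.0, 0.0, 1.0]]
{'clock': 0.15, 'q': array([ 1.26002113e+00,  3.14079318e-01, -4.78273457e-02,  1.21019277e+00,
        1.52800526e-05,  1.57079748e+00]), 'qvel': array([-8.84659649e-07, -2.79603037e-03,  9.96335067e-04, -1.70219751e-03,
       -2.71836724e-04, -5.18070831e-04]), 'tau': array([-1.30696473e-03, -5.40046048e+01,  3.40060008e+01,  1.32814574e-02,
       -1.22818115e-04,  3.05839194e-06]), 'tool_pos': array([183.34167907, 570.84995502, 230.63285699]), 'tcp_rot': array([ 1.54763582e-01,  9.87951319e-01, -6.42522653e-04, -1.08384260e-04]), 'force': array([ 0.60770209, -0.07558458, -0.21531089]), 'wrist_torque': array([ 0.02551175, -0.0239394 ,  0.0287133 ]), 'finger_gap': 85.19507944189688}
```

View pics/scene0.png

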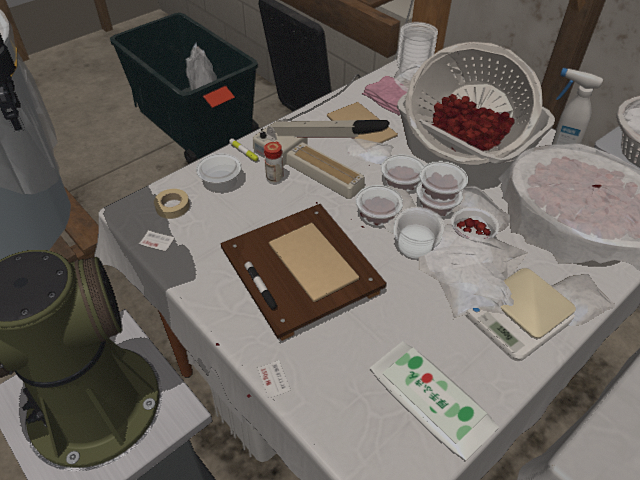

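View pics/side0.png

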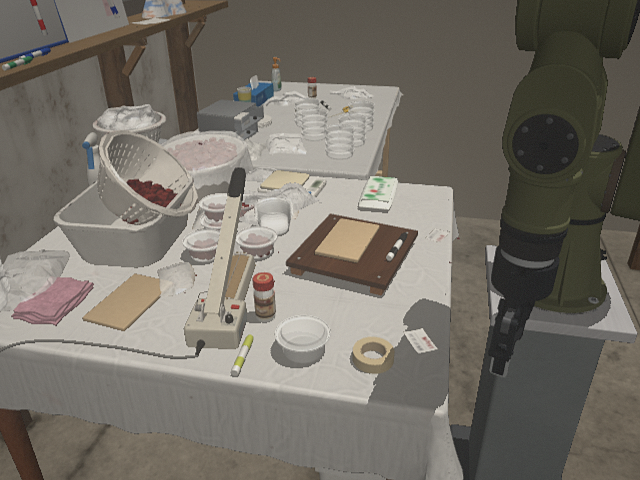

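View pics/wrist0.png

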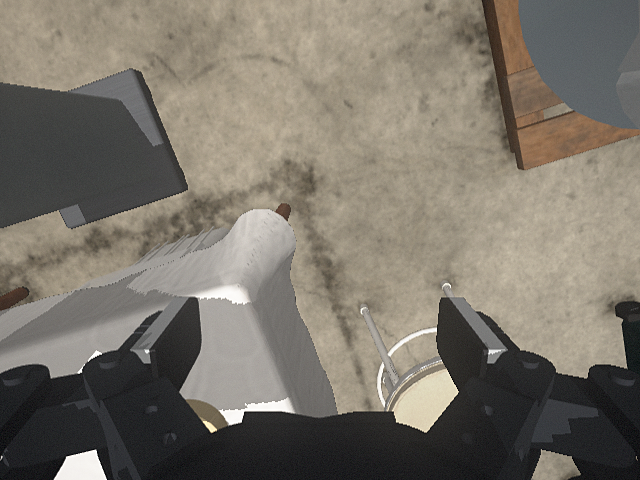

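The scene picture shows the dark step with corners near (222,245), (316,205), (385,283) and (281,335). The tan board on it has corners near (269,238), (313,223), (358,282) and (314,300), and the marker runs from (248,264) to (272,307). I'll segment the step and board next.

```bash
cat > h.py <<'E'
import numpy as np,cv2
from scipy.optimize import least_squares
def proj(f,P):
    P=np.atleast_2d(P);c=P@f["view"][:3,:3].T+f["view"][:3,3];u=c@f["intrinsics"].T;return u[:,:2]/u[:,2:]
def back(f,uv,z):
    uv=np.atleast_2d(uv);R=f["view"][:3,:3];t=f["view"][:3,3];C=-R.T@t
    d=np.c_[uv,np.ones(len(uv))]@np.linalg.inv(f["intrinsics"]).T@R
    return C+d*((z-C[2])/d[:,2])[:,None]
def masks(f,roi):
    h=cv2.cvtColor(f["frame"],cv2.COLOR_RGB2HSV).astype(int);H,S,V=h[...,0],h[...,1],h[...,2]
    r=np.zeros(H.shape,bool);r[roi[1]:roi[3],roi[0]:roi[2]]=1
    return r,H,S,V
def rect(x,y,a,L,W,z):
    # y axis direction at angle a from world +y (ccw); W along x axis
    ey=np.array([-np.sin(a),np.cos(a)]);ex=np.array([np.cos(a),np.sin(a)])
    c=np.array([x,y]);q=[c+sx*W/2*ex+sy*L/2*ey for sx,sy in((-1,-1),(1,-1),(1,1),(-1,1))]
    return np.c_[np.array(q),np.full(4,z)]
def big(m):
    n,l,s,_=cv2.connectedComponentsWithStats(m.astype(np.uint8));return l==1+np.argmax(s[1:,4])
def quad(f,m):
    c=max(cv2.findContours(m.astype(np.uint8),cv2.RETR_EXTERNAL,cv2.CHAIN_APPROX_NONE)[0],key=cv2.contourArea)
    return c[:,0,:].astype(float)
E
python3 - <<'E'
from h import *
import pickle
d=pickle.load(open("f0.pkl","rb"))
for n,pts in(("scene",[(320,260),(240,250),(300,325),(260,285)]),("side",[(350,240),(320,270),(390,235)])):
    h=cv2.cvtColor(d[n]["frame"],cv2.COLOR_RGB2HSV)
    print(n,[h[v,u].tolist() for u,v in pts])
f=d["scene"]["frame"][195:345,210:395];cv2.imwrite("pics/z.png",cv2.resize(f,None,fx=4,fy=4,interpolation=0)[:,:,::-1])
f=d["side"]["frame"][200:300,280:425];cv2.imwrite("pics/z2.png",cv2.resize(f,None,fx=5,fy=5,interpolation=0)[:,:,::-1])
E
```

```text
scene [[17, 91, 159], [12, 166, 66], [10, 119, 45], [15, 17, 185]]
side [[17, 81, 194], [13, 70, 76], [11, 93, 93]]
```

View pics/z.png

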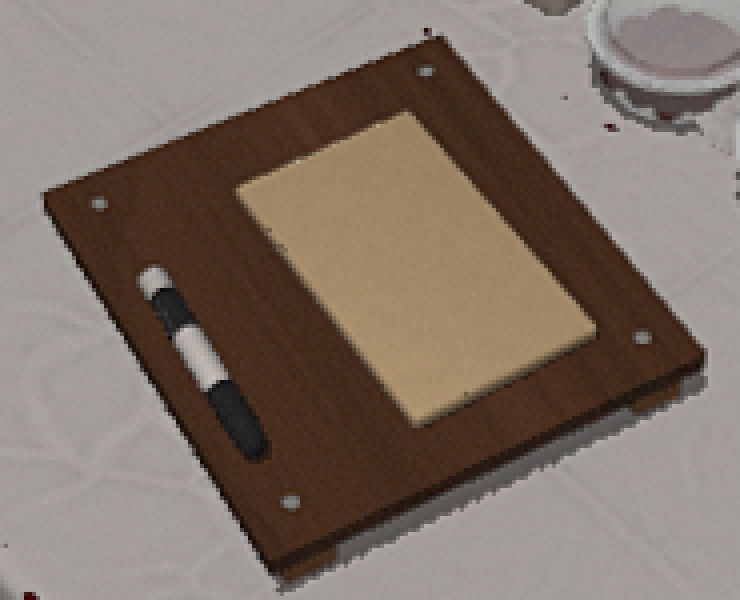

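View pics/z2.png

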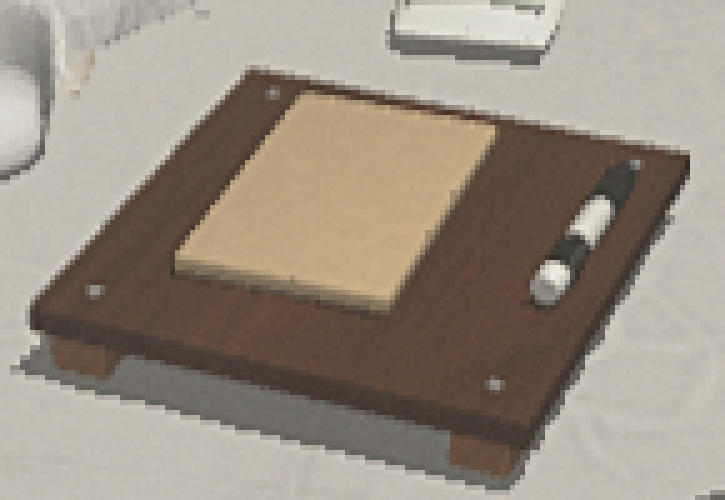

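```bash
cat >> h.py <<'E'
def fit(obs,L,W,z,g):
    # obs: list of (frame, 4 uv in order NR? = (-x,-y),(+x,-y),(+x,+y),(-x,+y))
    def r(p):return np.concatenate([(proj(f,rect(p[0],p[1],p[2],L,W,z))-np.array(uv)).ravel() for f,uv in obs])
    s=least_squares(r,g);return s.x,np.sqrt(np.mean(s.fun**2))
def rel(S,B):
    # board_lead in step_edge frame
    a=S[2];ey=np.array([-np.sin(a),np.cos(a)]);ex=np.array([np.cos(a),np.sin(a)])
    e=S[:2]+140*ey;b=B[:2]-e;l=B[:2]+95*np.array([-np.sin(B[2]),np.cos(B[2])])-e
    return dict(lead=(l@ex,l@ey),ctr=(b@ex,b@ey),ang=B[2]-a)
E
python3 - <<'E'
from h import *
import pickle
d=pickle.load(open("f0.pkl","rb"));s,w=d["scene"],d["side"]
A=lambda l:np.array(l)/4+[210,195]-.5
C=lambda l:np.array(l)/5+[280,200]-.5
ss=A([(272,566),(706,351),(443,37),(44,193)]);sw=C([(690,155),(250,70),(35,312),(525,432)])
bs=A([(413,421),(597,330),(408,112),(236,187)]);bw=C([(497,128),(300,92),(176,262),(392,300)])
for nm,o in(("both",0),("scene",1),("side",2)):
    k=[slice(0,2),slice(0,1),slice(1,2)][o]
    S,e=fit([(s,ss),(w,sw)][k],280,260,40,[550,0,0]);B,e2=fit([(s,bs),(w,bw)][k],190,115,52,[550,0,0])
    print(nm,S.round(3),e.round(2),B.round(3),e2.round(2),rel(S,B))
    if o==0:np.save("S.npy",S);np.save("B.npy",B)
m=np.array([(152,272),(258,452)]);print("marker",back(s,A(m),52).round(1),back(w,C([(545,288),(628,170)]),52).round(1))
print("cup/tape/jar tops",back(s,[(220,165),(172,200)],26).round(0),back(s,[(380,205),(274,150)],52).round(0),back(s,[(382,375),(413,347),(495,430),(465,458)],28).round())
E
```

```text
both [ 4.89284e+02 -1.84180e+01 -2.04000e-01] 0.86 [ 5.08465e+02 -3.44160e+01 -1.63000e-01] 0.69 {'lead': (np.float64(18.13201402776356), np.float64(-56.86968164974417)), 'ctr': (np.float64(22.01867133566485), np.float64(-151.79014253658846)), 'ang': np.float64(0.040923603974009765)}
scene [ 4.89313e+02 -1.95110e+01 -2.04000e-01] 0.64 [ 5.0829e+02 -3.5359e+01 -1.7200e-01] 0.49 {'lead': (np.float64(18.741080103561924), np.float64(-56.7239014852497)), 'ctr': (np.float64(21.79376449192174), np.float64(-151.674842070507)), 'ang': np.float64(0.032139052429724785)}
side [ 4.88504e+02 -1.41120e+01 -2.03000e-01] 0.75 [ 5.08107e+02 -3.06380e+01 -1.48000e-01] 0.36 {'lead': (np.float64(17.284501030107332), np.float64(-57.37270452072952)), 'ctr': (np.float64(22.53590902926017), np.float64(-152.2274498634188)), 'ang': np.float64(0.055306169457283116)}
marker [[397.1  48.6  52. ]
 [365.7 -81.1  52. ]] [[394.7  44.3  52. ]
 [364.8 -81.5  52. ]]
cup/tape/jar tops [[555. 379.  26.]
 [391. 349.  26.]] [[738. -17.  52.]
 [679. 308.  52.]] [[ 430. -322.   28.]
 [ 519. -320.   28.]
 [ 501. -528.   28.]
 [ 422. -524.   28.]]
```

Run:
```python
from h import *
from rig import bot
from scipy.spatial.transform import Rotation as R
S=np.load("S.npy");B=np.load("B.npy");a=S[2];ey=np.array([-np.sin(a),np.cos(a)])
end=B[:2]-95*np.array([-np.sin(B[2]),np.cos(B[2])]);T=end-21*ey;print("end",end,"T",T)
st=bot.state();r=R.from_quat(st["tcp_rot"]);p=st["tool_pos"].copy()
W=np.array([p,[430,260,230],[T[0],T[1],150]])
L=np.r_[0,np.cumsum(np.linalg.norm(np.diff(W,axis=0),axis=1))]
tx=r.as_matrix()[:,1];print("yaw tool y",np.degrees(np.arctan2(tx[1],tx[0])),"want",np.degrees(a))
s=0
for i in range(1,25):
    t=i/24;t=t*t*(3-2*t)*.4+t*.6
    g=np.array([np.interp(t*L[-1],L,W[:,k]) for k in range(3)])
    d=np.round(r.inv().apply(g-p)/1000,3);p=p+r.apply(d*1000)
    print([.5,*d.tolist(),3.5],end=",")
    r=r*R.from_euler("z",3.5,degrees=True)
print(p)
```

```text
end [ 493.08229045 -128.16238139] T [ 488.83701325 -148.72880114]
yaw tool y 72.19382666374162 want -11.663067757700091
[0.5, -0.018, -0.012, 0.0, 3.5],[0.5, -0.022, -0.013, 0.0, 3.5],[0.5, -0.025, -0.013, 0.0, 3.5],[0.5, -0.028, -0.012, 0.0, 3.5],[0.5, -0.031, -0.011, 0.0, 3.5],[0.5, -0.034, -0.01, 0.0, 3.5],[0.5, -0.035, -0.008, 0.0, 3.5],[0.5, -0.038, -0.006, 0.001, 3.5],[0.5, -0.039, -0.004, -0.0, 3.5],[0.5, -0.04, -0.001, -0.0, 3.5],[0.5, -0.04, 0.001, -0.0, 3.5],[0.5, -0.04, -0.003, 0.002, 3.5],[0.5, -0.037, -0.015, 0.008, 3.5],[0.5, -0.037, -0.013, 0.008, 3.5],[0.5, -0.038, -0.01, 0.007, 3.5],[0.5, -0.038, -0.007, 0.008, 3.5],[0.5, -0.037, -0.006, 0.007, 3.5],[0.5, -0.036, -0.002, 0.007, 3.5],[0.5, -0.034, -0.001, 0.007, 3.5],[0.5, -0.032, 0.001, 0.006, 3.5],[0.5, -0.03, 0.003, 0.006, 3.5],[0.5, -0.027, 0.005, 0.005, 3.5],[0.5, -0.024, 0.006, 0.005, 3.5],[0.5, -0.021, 0.006, 0.004, 3.5],[ 489.07453594 -148.72132862  150.39591092]
```

Emit:
step_arm(increments=[[[0.5,-0.018,-0.012,0,3.5],[0.5,-0.022,-0.013,0,3.5],[0.5,-0.025,-0.013,0,3.5],[0.5,-0.028,-0.012,0,3.5],[0.5,-0.031,-0.011,0,3.5],[0.5,-0.034,-0.01,0,3.5],[0.5,-0.035,-0.008,0,3.5],[0.5,-0.038,-0.006,0.001,3.5],[0.5,-0.039,-0.004,0,3.5],[0.5,-0.04,-0.001,0,3.5],[0.5,-0.04,0.001,0,3.5],[0.5,-0.04,-0.003,0.002,3.5]]])

```text
clock: 1.15
tool_pos: [433.7, 247.2, 228.5]
tcp_rot: [0.5, 0.866, 0.001, 0.0]
force: [1.3, -0.5, 1.0]
finger_gap: 42.8
```

Emit:
step_arm(increments=[[[0.5,-0.037,-0.015,0.008,3.5],[0.5,-0.037,-0.013,0.008,3.5],[0.5,-0.038,-0.01,0.007,3.5],[0.5,-0.038,-0.007,0.008,3.5],[0.5,-0.037,-0.006,0.007,3.5],[0.5,-0.036,-0.002,0.007,3.5],[0.5,-0.034,-0.001,0.007,3.5],[0.5,-0.032,0.001,0.006,3.5],[0.5,-0.03,0.003,0.006,3.5],[0.5,-0.027,0.005,0.005,3.5],[0.5,-0.024,0.006,0.005,3.5],[0.5,-0.021,0.006,0.004,3.5],[0.5,0,0,0,0],[0.5,0,0,0,0],[0.5,0,0,0,0]]])

```text
clock: 2.4
tool_pos: [488.9, -147.8, 150.1]
tcp_rot: [0.776, 0.631, -0.0, -0.0]
force: [0.4, 0.1, 0.3]
finger_gap: 42.5
```

```bash
cat > look.py <<'E'
import sys
from h import *
from rig import bot
from scipy.spatial.transform import Rotation as R
k=sys.argv[1];st=bot.state();M=R.from_quat(st["tcp_rot"]).as_matrix()
S=np.load("S.npy");a=S[2];ey=np.array([-np.sin(a),np.cos(a)]);ex=np.array([np.cos(a),np.sin(a)])
e=S[:2]+140*ey;t=st["tool_pos"][:2]-e
print("t",st["clock"],"tcp",st["tool_pos"].round(1),"edge frame",(t@ex).round(1),(t@ey).round(1),"yaw",np.degrees(np.arctan2(M[1,1],M[0,1])).round(2),"z",M[:,2].round(3),"tx in edge",(M[:2,0]@ex).round(3),(M[:2,0]@ey).round(3),"F",st["force"].round(1),"gap",st["finger_gap"].round(1))
for n,r in(("scene",(190,175,405,345)),("side",(265,180,440,305))):
    f=bot.grab_frame(n);x0,y0,x1,y1=r
    import pickle;pickle.dump(f,open(f"{n}_{k}.pkl","wb"))
    cv2.imwrite(f"pics/{n}_{k}.png",cv2.resize(f["frame"][y0:y1,x0:x1],None,fx=3.5,fy=3.5,interpolation=0)[:,:,::-1])
E
python3 look.py 1
```

```text
Traceback (most recent call last):
  File "look.py", line 8, in <module>
    print("t",st["clock"],"tcp",st["tool_pos"].round(1),"edge frame",(t@ex).round(1),(t@ey).round(1),"yaw",np.degrees(np.arctan2(M[1,1],M[0,1])).round(2),"z",M[:,2].round(3),"tx in edge",(M[:2,0]@ex).round(3),(M[:2,0]@ey).round(3),"F",st["force"].round(1),"gap",st["finger_gap"].round(1))
                                                                                                                                                                                                                                                                      ^^^^^^^^^^^^^^^^^^^^^^
AttributeError: 'float' object has no attribute 'round'
```

Emit:
step_arm(increments=[[[0.5,0,0,0.02,0],[0.5,0,0,0.02,0],[0.5,0,0,0.02,0],[0.5,0,0,0.01,0],[0.5,0,0,0.005,0],[0.5,0,0,0,0],[0.5,0,0,0,0]]])

```text
clock: 2.98
tool_pos: [489.7, -147.9, 75.9]
tcp_rot: [0.776, 0.631, 0.0, 0.0]
force: [-1.1, -0.5, 0.4]
finger_gap: 42.7
```

```bash
sed -i 's/st\["finger_gap"\].round(1)/round(st["finger_gap"],1)/' look.py; python3 look.py 1
```

```text
t 2.9833 tcp [ 489.7 -147.9   75.9] edge frame 26.6 -266.7 yaw -11.76 z [ 0.001 -0.    -1.   ] tx in edge 0.002 1.0 F [-1.1 -0.5  0.4] gap 42.7
```

View pics/scene_1.png

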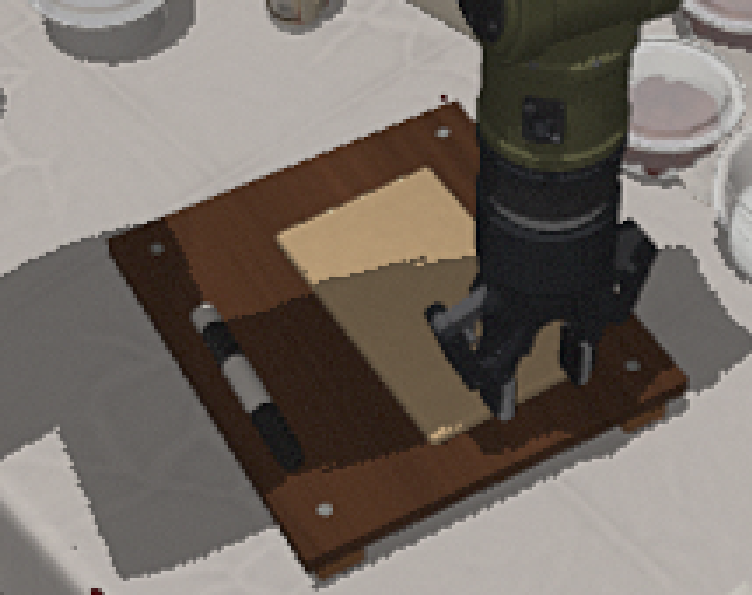

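View pics/side_1.png

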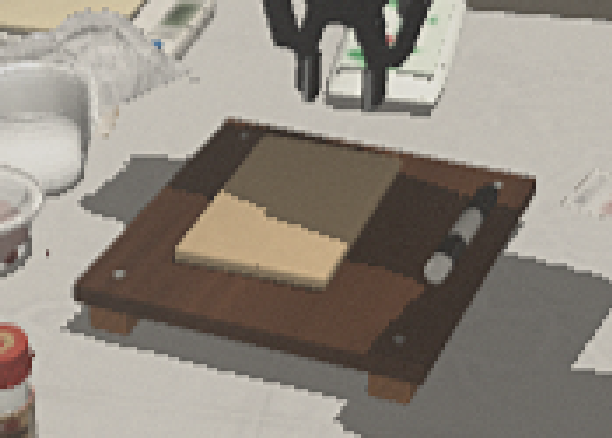

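Emit:
step_arm(increments=[[[0.5,0,0,0.01,0],[0.5,0,0,0.008,0],[0.5,0,0,0.005,0],[0.5,0,0,0.004,0],[0.5,0,0,0.004,0],[0.5,0,0,0,0],[0.5,0,0,0,0]]])

```text
clock: 3.67
tool_pos: [489.0, -148.2, 44.0]
tcp_rot: [0.776, 0.631, -0.0, -0.0]
force: [0.9, -0.2, 0.2]
finger_gap: 43.2
```

```bash
python3 look.py 2
```

```text
t 3.6667 tcp [ 489.  -148.2   44. ] edge frame 25.9 -267.1 yaw -11.81 z [-0.001  0.    -1.   ] tx in edge 0.003 1.0 F [ 0.9 -0.2  0.2] gap 43.2
```

View pics/scene_2.png

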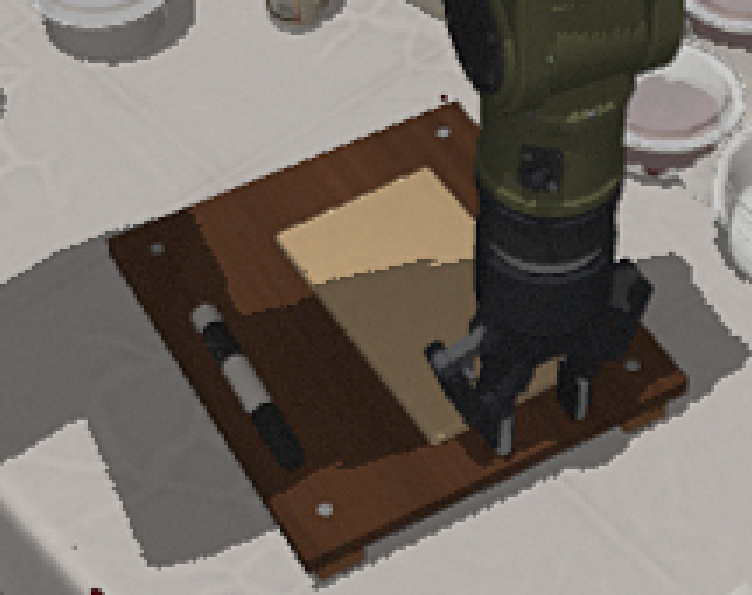

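View pics/side_2.png

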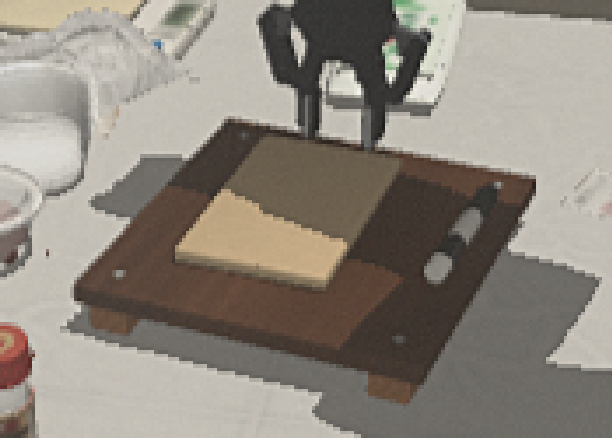

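Emit:
step_arm(increments=[[[0.5,0.003,0,0,0],[0.5,0.003,0,0,0],[0.5,0.003,0,0,0],[0.5,0.003,0,0,0],[0.5,0.003,0,0,0],[0.5,0.003,0,0,0],[0.5,0.003,0,0,0],[0.5,0.003,0,0,0],[0.5,0.003,0,0,0],[0.5,0.003,0,0,0],[0.5,0.003,0,0,0],[0.5,0.002,0,0,0],[0.5,0,0,0,0],[0.5,0,0,0,0]]])

```text
clock: 4.93
tool_pos: [496.4, -113.5, 44.2]
tcp_rot: [0.776, 0.631, 0.0, -0.0]
force: [1.0, -0.2, 0.0]
finger_gap: 42.8
```

```bash
python3 look.py 3
```

```text
t 4.9333 tcp [ 496.4 -113.5   44.2] edge frame 26.2 -231.7 yaw -11.79 z [-0.     0.001 -1.   ] tx in edge 0.002 1.0 F [ 1.  -0.2  0. ] gap 42.8
```

View pics/scene_3.png

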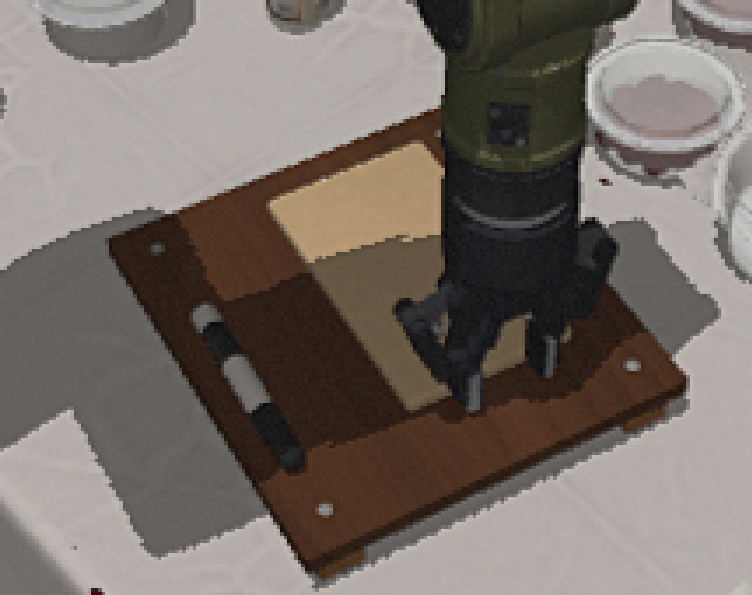

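View pics/side_3.png

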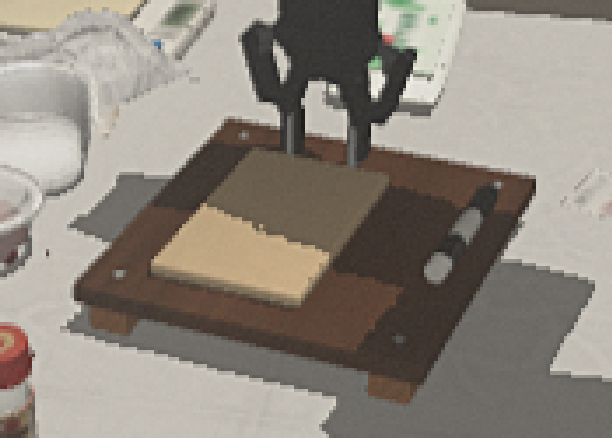

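The board is sliding and has turned towards square. In the side crop its left end now runs from (150,270) to (302,300). I'll keep pushing, stopping short of the goal.

Emit:
step_arm(increments=[[[0.5,0.003,0,0,0],[0.5,0.004,0,0,0],[0.5,0.004,0,0,0],[0.5,0.004,0,0,0],[0.5,0.004,0,0,0],[0.5,0.004,0,0,0],[0.5,0.004,0,0,0],[0.5,0.004,0,0,0],[0.5,0.004,0,0,0],[0.5,0.004,0,0,0],[0.5,0.004,0,0,0],[0.5,0.004,0,0,0],[0.5,0.004,0,0,0],[0.5,0.004,0,0,0],[0.5,0.004,0,0,0],[0.5,0.004,0,0,0],[0.5,0.004,0,0,0],[0.5,0.003,0,0,0],[0.5,0,0,0,0],[0.5,0,0,0,0]]])

```text
clock: 6.7
tool_pos: [510.8, -45.2, 44.4]
tcp_rot: [0.776, 0.631, 0.0, -0.0]
force: [0.9, 0.2, 0.2]
finger_gap: 42.6
```

```bash
python3 look.py 4
```

```text
t 6.7 tcp [510.8 -45.2  44.4] edge frame 26.5 -161.9 yaw -11.78 z [ 0.  0. -1.] tx in edge 0.002 1.0 F [0.9 0.2 0.2] gap 42.6
```

View pics/scene_4.png

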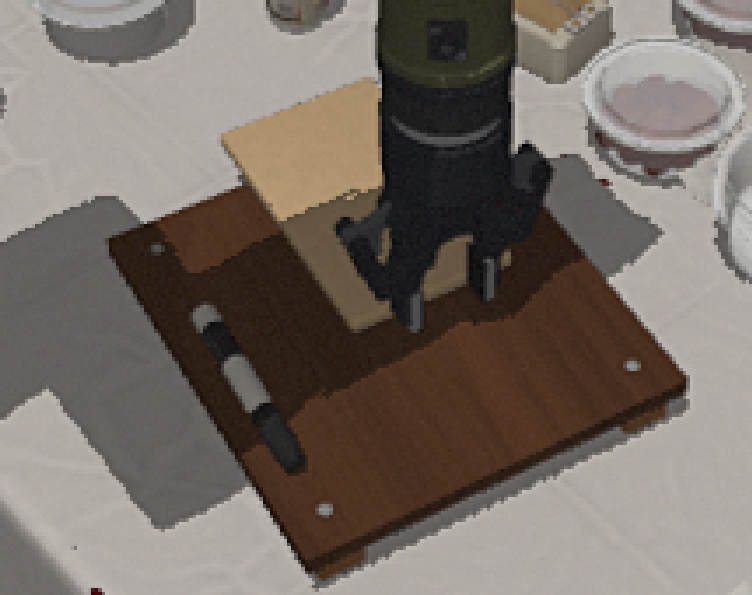

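View pics/side_4.png

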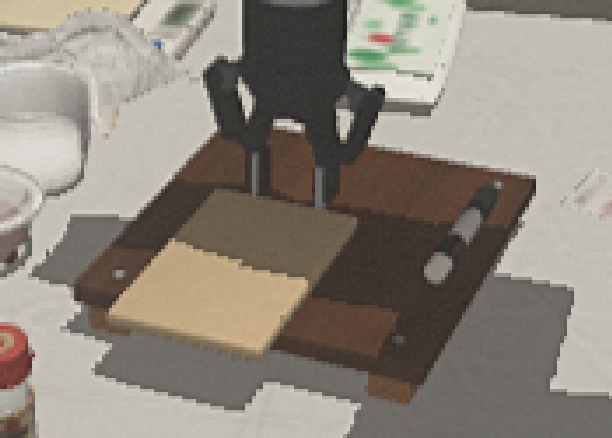

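```bash
cat > m.py <<'E'
from h import *
import pickle
d=pickle.load(open("f0.pkl","rb"));s,w=d["scene"],d["side"]
A=lambda l:np.array(l)/4+[210,195]-.5
C=lambda l:np.array(l)/5+[280,200]-.5
SS,_=fit([(s,A([(272,566),(706,351),(443,37),(44,193)]))],280,260,40,[550,0,0])
SW,_=fit([(w,C([(690,155),(250,70),(35,312),(525,432)]))],280,260,40,[550,0,0])
def meas(sidec,scec):
    B,e=fit([(w,np.array(sidec)/3.5+[265,180]-.5)],190,115,52,[550,0,-.2]);print("side",B.round(3),e.round(2),rel(SW,B))
    if len(scec)==4:
        B,e=fit([(s,np.array(scec)/3.5+[190,175]-.5)],190,115,52,[550,0,-.2]);print("scene",B.round(3),e.round(2),rel(SS,B))
    else:
        P=back(s,np.array(scec)/3.5+[190,175]-.5,52)[:,:2];a=SS[2];ey=np.array([-np.sin(a),np.cos(a)]);ex=np.array([np.cos(a),np.sin(a)])
        q=P-(SS[:2]+140*ey);print("scene pts",np.c_[q@ex,q@ey].round(1).tolist())
E
python3 -c "
from m import *
meas([(357,218),(208,188),(109,318),(262,352)],[(221,140),(372,79),(355,330)])"
```

```text
side [ 5.32475e+02  6.32220e+01 -1.73000e-01] 0.57 {'lead': (np.float64(24.565869094455266), np.float64(39.575712922514725)), 'ctr': (np.float64(27.45100180652519), np.float64(-55.38046649322286)), 'ang': np.float64(0.03037448843850976)}
scene pts [[-31.4, 33.7], [83.4, 35.6], [-31.6, -153.8]]
```

Emit:
step_arm(increments=[[[0.5,0.003,0,0,0],[0.5,0.003,0,0,0],[0.5,0.003,0,0,0],[0.5,0.003,0,0,0],[0.5,0.003,0,0,0],[0.5,0.003,0,0,0],[0.5,0.002,0,0,0],[0.5,0.002,0,0,0],[0.5,0,0,0,0],[0.5,0,0,0,0],[0.5,-0.004,0,0,0],[0.5,-0.008,0,0,0],[0.5,-0.012,0,0,0],[0.5,0,0,-0.01,0],[0.5,0,0,-0.03,0],[0.5,0,0,-0.03,0],[0.5,-0.02,0,-0.03,0],[0.5,-0.03,0,-0.03,0],[0.5,-0.04,0,-0.02,0]]])

```text
clock: 8.38
tool_pos: [493.6, -132.7, 196.4]
tcp_rot: [0.775, 0.632, 0.002, 0.001]
force: [1.0, 0.2, 0.1]
finger_gap: 42.9
```

Emit:
step_arm(increments=[[[0.5,-0.04,0,-0.01,0],[0.5,-0.04,0,0,0],[0.5,-0.04,0,0,0],[0.5,-0.04,0,0,0],[0.5,-0.03,0,0,0],[0.5,-0.02,0,0,0],[0.5,0,0,0,0],[0.5,0,0,0,0]]])

```text
clock: 9.05
tool_pos: [448.8, -338.9, 202.8]
tcp_rot: [0.777, 0.629, 0.0, -0.0]
force: [0.2, 0.1, 0.5]
finger_gap: 42.7
```

```bash
python3 look.py 5
```

```text
t 9.05 tcp [ 448.8 -338.9  202.8] edge frame 25.1 -462.1 yaw -11.98 z [ 0.  0. -1.] tx in edge 0.006 1.0 F [0.2 0.1 0.5] gap 42.7
```

View pics/scene_5.png

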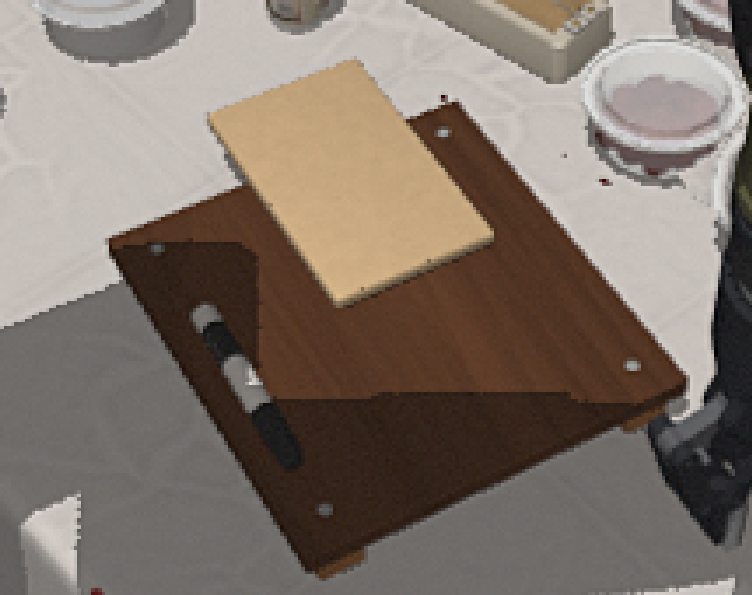

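View pics/side_5.png

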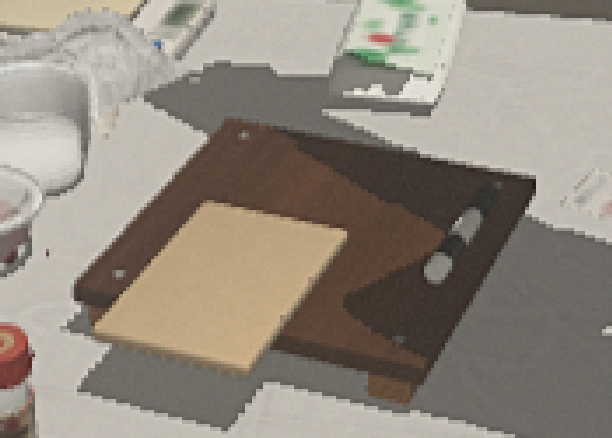

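```bash
python3 -c "
from m import *
meas([(347,231),(206,203),(94,335),(249,372)],[(338,301),(493,236),(358,60),(208,118)])
for n in('scene','side'):
    f=pickle.load(open(n+'_5.pkl','rb'))
    g=f['frame'].copy()
    S=SS if n=='scene' else SW
    a=S[2];e=S[:2]+140*np.array([-np.sin(a),np.cos(a)])
    # ideal board lead at 60, ctr x 26
    c=e+26*np.array([np.cos(a),np.sin(a)])-35*np.array([-np.sin(a),np.cos(a)])
    x0,y0,x1,y1=(190,175,405,345) if n=='scene' else (265,180,440,305)
    z=cv2.resize(g[y0:y1,x0:x1],None,fx=3.5,fy=3.5,interpolation=0)[:,:,::-1].copy()
    for P,k in((rect(c[0],c[1],a,190,115,52),(255,0,0)),(rect(S[0],S[1],a,280,260,40),(0,255,0))):
        uv=(proj(f,P)+.5-[x0,y0])*3.5;cv2.polylines(z,[uv.astype(int)],True,k,1)
    cv2.imwrite('pics/ov_'+n+'.png',z)
"
```

```text
side [ 5.35016e+02  8.54820e+01 -1.93000e-01] 0.54 {'lead': (np.float64(24.48449520447145), np.float64(61.928264575233825)), 'ctr': (np.float64(25.444674088530068), np.float64(-33.06688296668332)), 'ang': np.float64(0.010107318237476626)}
scene [ 5.36406e+02  7.74580e+01 -2.14000e-01] 0.73 {'lead': (np.float64(27.376600330306758), np.float64(59.49501800040577)), 'ctr': (np.float64(26.471478207250975), np.float64(-35.50067008038216)), 'ang': np.float64(-0.009527745446176294)}
```

View pics/ov_scene.png

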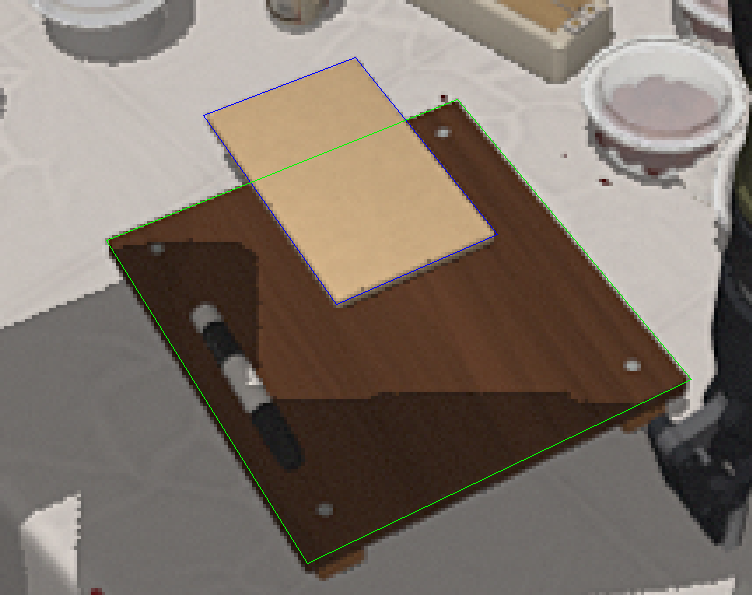

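View pics/ov_side.png

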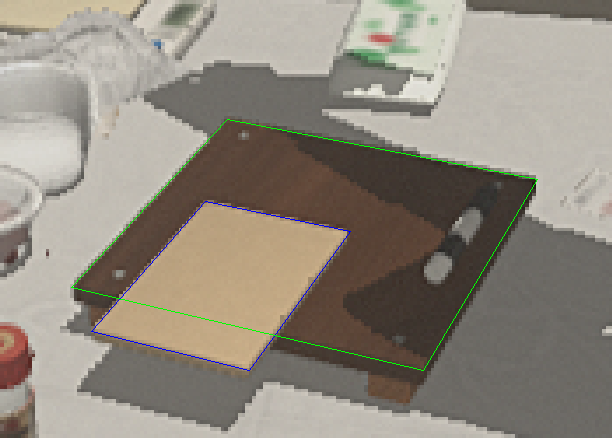

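In both views the board outline matches the ideal 60 mm outline (blue), and the marker and the other bystanders haven't moved. The arm is clear of everything, so I'm handing in.

```bash
python3 -c "
from rig import bot
print(bot.hand_in())"
```

```text
the job is handed in; nothing more can be done
None
```

I pushed the board along the step with both half-open fingertips behind its right end, then backed the arm away and handed the job in at about 9 s of the 38 s. The hand-in gives no verdict, so the figures below are my own camera checks, taken after the arm had moved clear.

| Check | Side camera | Scene camera | Required |
|---|---|---|---|
| Overhang of the left end | 61.9 mm | 59.5 mm | 48–72 mm |
| Angle from square | +0.010 rad | −0.010 rad | below 0.12 rad |
| Board centre from the step's middle line | 25 mm | 26 mm | within 90 mm |

- **Camera disagreement:** The two cameras differ by up to 8 mm on absolute world position. I measured the board and the step in the same camera each time, so most of that cancels.
- **Force:** The tool force read about 1 N or less at the end of each move. I didn't sample it during the push itself.
- **Bystanders:** The marker, and the bystanders visible in the final close-ups, looked unmoved. I only checked this by eye. The tape roll and the short pen were outside those pictures, but the arm's path stayed well above them.

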